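# Close up the display case

### The arm

A 7-joint arm with a two-finger parallel gripper is mounted at the origin on a cart in front of the work surface, level with it; the furniture and walls round the work are solid. World frame = base frame: x ahead of the robot, y to its left, z up, the work surface at z = 0. Lengths are in m, angles in rad, forces in N, time in s.
With the tool pointing down it reaches from about 0.425 to 0.875 m from the base axis. Payload 4.7 kg.
Tool frame: the origin (TCP) lies midway between the tips of the shut fingers; the grasp point (between the pads) lies 19 mm behind it; z points along the fingers, y is the line along which they close (so a half turn about z gives the same grasp; the last joint's range is limited). The gripper opens to 87 mm and grips with 3 to 60 N. Pads are 19 mm wide; open, the fingers measure 117 mm over their backs; the gripper's body (75 mm by 190 mm) begins 51 mm behind the grasp point.
Start: joints at [-1.252, 0.321, -0.07, 1.45, 0.023, 1.371, -0.057], TCP at [0.195, 0.62, 0.223] pointing down, gripper open.
Joint ranges: [-2.86, 2.86], [-0.3, 2.09], [-1.38, 1.24], [0.06, 2.45], [-1.56, 4.7], [0.09, 2.05], [-2.69, 2.69]. Speed limits (rad/s): [2.57, 2.57, 3.14, 3.14, 3.14, 3.14, 3.14].

### API

Orientations are given as a rotation vector (axis times angle).
In Python, from bench import ctrl gives the robot as it stands. The module is installed in compiled form; this text tells all that it offers.
- The arm moves only by the tool jog_arm, never from a script. Its argument "moves" is one flat list of numbers, 7 for each row, row after row: the shift along the tool's x, y, z in units of 30 cm (1.0 is 30 cm), then the turn, a rotation vector about the tool's x, y, z in units of 60 degrees (1.0 is 60 degrees), then the gripper's target within -1 to 1 (fully open at 1, half-way at 0, shut at -1). In form: [x, y, z, wx, wy, wz, fingers, x, y, z, wx, wy, wz, fingers, ...]. A call has exactly 8 rows; each row is the pose to reach, as a shift and turn from the pose commanded when the call began, along the tool's axes at that moment; what a row does not reach only later rows make up. A row lasts 1/8 s, in which the tool goes at most 62.5 mm and 10.7 degrees, less where a joint would pass 70% of its speed; a pose out of reach is approached as far as the arm can. A call with a number of a shift or a turn outside -1 to 1 is refused whole. A call with a gripper value outside its range is refused whole. The fingers move at their own pace and stop on an object; "newtons" is the grip in N (left out, the last holds). Time passes only in rows, so rows that repeat a pose let the fingers close, or fill a call up. It gives the time, the measured TCP pose, the force, the opening and the grip force at its end, in the units of the state.
- ctrl.get_state(): the state, without advancing time (a new reading comes with each control period).
- ctrl.get_image(name): name is "side" or "top"; returns a dict with "pixels" (384x512x3 uint8, red, green, blue), "fx", "fy", "cx", "cy" (pixels), "xyz" and "rotation" of the camera in the world. Camera axes: x right, y up, looking along -z (the intrinsics and any distortion apply to the point x, -y, -z); pixel columns grow to the right and rows downward; lengths in m; the calibration is good to about 2 mm. A picture is of the moment at which its call begins. There is no depth.
- ctrl.close_job(): hands the job in; it is judged then, once.
The state is a dict: "time": time; "joint_positions": joint angles; "qd": joint speeds; "joint_torque": joint torques, N m; "position": TCP position; "tool_rot": TCP orientation; "ft_force": force on the tool from outside, world axes, zero at the start; "torque": the same for the moment, N m; "grip_width": opening from 0.0 (shut) to 1.0 (fully open); "grip_force": force on a finger pad.
Only numpy, scipy, OpenCV 4.12 (cv2) and the standard library are available. Lean on these libraries where they do the work, as an engineer would, in place of code of your own. Each camera call takes 0.05 s, during which the arm holds its last target. There are 200 camera calls.

### The job

The glass door of the display case cannot close because the wooden tray with the white mug sticks out through the opening. Push the tray gently back in, under the roof, until it sits square against the rail at the back; then slide the door along its track to the frame post at the far end of the opening and press it home until its catch clicks over and keeps it shut. Do not force the tray or the door (40 N at most), keep the mug standing on the tray, and do not disturb the paper sleeves on the roof or the milk jug on the counter.

Things in the scene. Friction and masses are not known exactly. Their poses are not given: they have to be found in the camera images.
- case: Glass display case in an aluminium frame, fixed on the counter: 200 mm deep, 420 wide, 222 high, its open staff side facing the robot's right. Origin: centre of its foot. +x points into the case (to the robot's left), -y along its front, away from the robot; z up. Inner floor at z = 30 mm, x = -76 to +88 mm. Front: fixed pane at y > 0 (x = -73 to -65 mm), opening at y < 0.
- opening (a point): Middle of the opening's sill: the opening spans y = -194 to 0 mm in the case's frame, z = 30 to 188 mm, in a front from x = -66 to -104 mm. The door's bottom track before the floor ends 1 mm below floor level. Axes as the case's.
- roof_edge (a point): Middle of the roof's lower front edge, z = 210 mm, x = -126 mm in the case's frame: the roof reaches 38 mm in front of the door and 18 mm in front of its handle. Under it a header runs along the front, x = -104 to -64 mm, z = 188 to 210 mm. A tool pointing straight down gets at neither handle nor opening; one leaning out from the case by 35 to 45 degrees does.
- rear_rail (a point): On the inner face of the low rail along the back of the case, at x = +88 mm in the case's frame. The tray's rear wall belongs against it; the tray's origin then lies at x = +13 mm in the case's frame.
- tray: Loose wooden tray, open at the top, 8 mm walls: 150 mm deep (x), 120 wide (y), 30 high, 0.28 kg. Origin: centre of its underside, on the case's floor; axes as the case's when square. Its front starts 38 to 63 mm out of place, standing in the door's way. 2 to 5 N slide it with the mug; the force rises when it meets the rear rail.
- tray_front (a point): Middle of the upper edge of the tray's front wall, outer face: 75 mm before the tray's origin (-x) and 30 mm above it.
- mug: White mug, 102 mm high, 78 across, 0.2 to 0.4 kg, standing loose in the tray, its handle along the tray's length. Origin: on its underside, midway along its length with the handle.
- door (a joint): How far the sliding glass door is open, m: 0 = shut against the post at the far end (hard stop), 0.177 = fully open (towards case's +y, nearer the robot). Starts 0.150 to 0.172 open. The door is 205 mm wide, 160 high, 8 thick with an aluminium frame; it runs before the fixed pane, its middle plane at x = -84.5 mm in the case's frame, with 1.5 to 2 N of drag.
- catch (a point): Sprung roller in the header. Over the door's last 10 to 2 mm a cam on the door must lift it: the push needed along the track climbs to 11 to 15 N; about 2 mm from shut it clicks over, the push drops, and the catch draws the door to its stop and keeps it shut. Pressed less, the door springs back to some 10 mm open when let go. Pressing it with 18 to 25 N, also at the stop, does no harm.
- door_handle (a point): Middle of the door's handle, an upright steel bar of 12 mm diameter, 24 mm before the door's middle plane, free from z = 62 to 134 mm (this point: z = 98 mm), held by stand-offs at both ends, 25 mm from the door's leading (far) edge. Pushing the bar towards case's -y (away from the robot) shuts the door; then this point is at x = -108.5, y = -165.5 mm in the case's frame.
- frame_post (a point): On the inner face of the post at the far end of the opening, where the door's rubber-lined edge lands when shut.
- jug: Steel milk jug, 103x69x92 mm, loose on the counter on the robot's right, across from the case. Origin: near the middle of its underside.
- sleeves: Flat pile of brown paper cup sleeves, 67x128x16 mm, loose on the case's roof. Origin: centre of its underside.
There are look-alikes about, which are no part of the job. What is shaped like the jug but orange or yellow is not meant.

How it is judged:
On the way, in this order (a step that is already met when the one before it is completed fails the run):
1. the tray is home: its rear wall within 4 mm of the rear rail, square to the case (x of tray in the frame of case above 0.009 m and angle between the x axis of tray and the x axis of case, either way round below 0.07 rad), for 0.2 s.
2. the door is shut against the post (value of joint door below 0.0015 m), for 0.2 s.
At the end, for the whole second after the job is handed in: The door is shut and stays shut by its catch (less than 1.5 mm open) with the robot clear of it; the tray is at rest, its rear wall within 4 mm of the rear rail and square to the case within 4 degrees; the mug stands upright in the tray; the pile of sleeves and the jug stand upright (all of step 1 and value of joint door below 0.0015 m and angle between each of mug, sleeves, jug's own z axis and vertical below 0.1 rad and horizontal distance between mug and tray below 0.06 m and linear speed of tray below 0.01 m/s); the robot touches nothing.
It fails at once if the robot forces the door: over 40 N between fingers and door (contact force between the fingers and door above 40 N).
It fails at once if the robot forces the tray: over 40 N between fingers and tray (contact force between the fingers and tray above 40 N).
It fails at once if the mug tips over (more than 20 degrees) (angle between mug's own z axis and vertical above 0.35 rad).
It fails at once if the pile of sleeves is shifted more than 20 mm (distance of sleeves from where it was at the start of the episode above 0.02 m).
It fails at once if the jug is shifted more than 20 mm (distance of jug from where it was at the start of the episode above 0.02 m).
It also fails if it takes over 67 s, if anything falls off the work surface, if the arm or the gripper's body presses on something with over 40 N, if the wrist force passes 120 N, or if a joint passes its speed limit or range.

## Working session

There is one attempt and no reset: what is moved stays moved. The work goes in short steps, Python scripts to look and compute and a tool call to move; the robot and the scene stay as the last step left them, time stands still between calls to the robot, and variables do not carry over. Pictures are saved under pics/ and viewed, at most 10 in all, crops included, and the job is handed in when it is done.

Besides the shell and the picture viewer there is one more tool, called after "Emit:" as name(argument=value, ...) on one line, values as JSON. jog_arm: Moves the arm, as the interface text tells. Its arguments: {"type":"object","properties":{"moves":{"type":"array"},"newtons":{"type":"number"}},"required":["moves"]}

```bash
mkdir -p pics
cat > h.py <<'E'
import numpy as np, cv2
from scipy.spatial.transform import Rotation as R
from bench import ctrl
def snap(n,f):
    d=ctrl.get_image(n); cv2.imwrite('pics/'+f,d['pixels'][:,:,::-1]); np.save(f'pics/{f}.npy',{k:v for k,v in d.items()},allow_pickle=True); return d
def rot(r):
    r=np.array(r,float); 
    return r if r.shape==(3,3) else (R.from_rotvec(r).as_matrix() if r.size==3 else R.from_quat(r).as_matrix())
def proj(d,P):
    c=(np.atleast_2d(P)-d['xyz'])@rot(d['rotation']); return np.c_[d['cx']+d['fx']*c[:,0]/-c[:,2], d['cy']+d['fy']*c[:,1]/c[:,2]]
def ray(d,u,v,z):
    r=rot(d['rotation'])@np.array([(u-d['cx'])/d['fx'],-(v-d['cy'])/d['fy'],-1]); o=np.array(d['xyz']); return o+r*(z-o[2])/r[2]
E
python3 - <<'E'
from h import *
a=snap('side','s0.png');b=snap('top','t0.png')
for d in(a,b): print({k:v for k,v in d.items() if k!='pixels'})
print(ctrl.get_state())
E
```

```text
{'fx': 367.2208779366761, 'fy': 367.2208779366761, 'cx': 258.33428180870095, 'cy': 193.73051580409125, 'xyz': array([ 0.5857586 , -0.4794556 ,  1.00378566]), 'rotation': array([ 0.52518515,  0.00136342, -0.00685383])}
{'fx': 500.1406312673947, 'fy': 500.1406312673947, 'cx': 250.6681637204053, 'cy': 195.59245427073847, 'xyz': array([-0.31969967, -0.38439218,  1.37184978]), 'rotation': array([ 0.61616846, -0.3914336 , -1.13139566])}
{'time': 0.1, 'joint_positions': array([-1.25190095,  0.32175118, -0.07008354,  1.45157658,  0.02261422,
        1.37079333, -0.05693056]), 'qd': array([ 0.00029768, -0.00131565,  0.00237852, -0.00162711, -0.00043265,
        0.00134781, -0.00146017]), 'joint_torque': array([-4.10605535e-04, -4.92569733e+01, -4.05978234e-01, -3.13399029e+01,
       -6.42551528e-02,  3.94391001e-02,  6.41459042e-05]), 'position': array([0.19496433, 0.61954252, 0.22155755]), 'tool_rot': array([-4.76897142e-01, -3.10502527e+00,  2.72456026e-03]), 'ft_force': array([-0.47846475,  0.26085436,  0.20876307]), 'torque': array([-0.02949781, -0.01258785, -0.01745784]), 'grip_force': 0.0, 'grip_width': 0.9969906428705144}
```

```bash
python3 -c "
import cv2,numpy as np
a=cv2.imread('pics/s0.png');b=cv2.imread('pics/t0.png')
cv2.imwrite('pics/s0b.png',cv2.resize(a,(800,600),interpolation=2));cv2.imwrite('pics/t0b.png',cv2.resize(b,(800,600),interpolation=2))"
```

```text
(no output)
```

View pics/s0b.png

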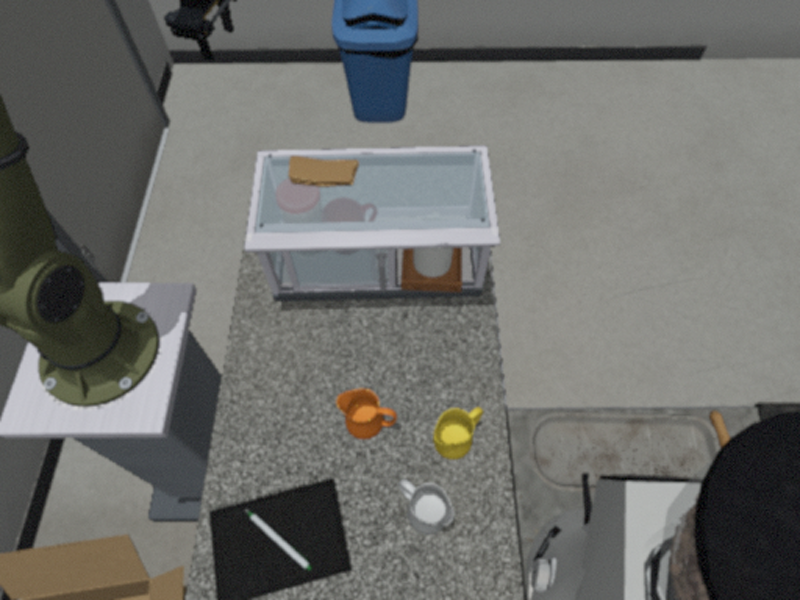

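View pics/t0b.png

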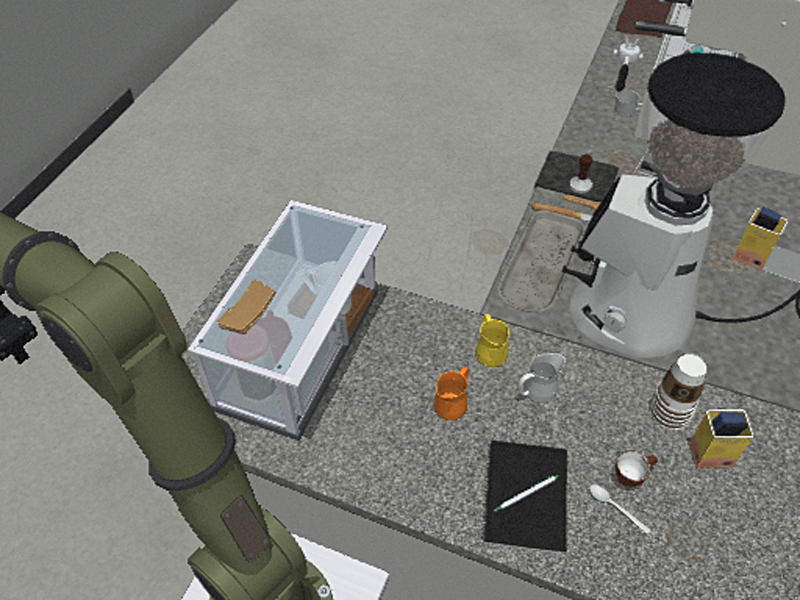

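The side view shows the case at (247–497, 148–298), its opening and tray on the right, at about (400–490, 248–295). The steel jug is at (430, 505). The top view shows the roof and sleeves. I'll zoom in for a pose fit.

```bash
python3 -c "
import cv2,numpy as np
a=cv2.imread('pics/s0.png')[90:196,155:323]
a=cv2.resize(a,(792,500),interpolation=2)
cv2.imwrite('pics/s0c.png',a)"
python3 - <<'E'
from h import *
d=np.load('pics/s0.png.npy',allow_pickle=True).item()
t=np.load('pics/t0.png.npy',allow_pickle=True).item()
for n,u,v,z in [('rfL',248,248,.21),('rfR',497,244,.21),('rbL',258,151,.222),('rbR',487,148,.222),('footL',276,298,0),('footR',491,296,0)]:
    print(n,ray(d,u*.64,v*.64,z).round(4))
for n,u,v,z in [('far-back',291,202,.222),('far-front',386,224,.222),('near-front',292,385,.222),('near-back',186,353,.222)]:
    print('top',n,ray(t,u*.64,v*.64,z).round(4))
E
```

```text
rfL [0.3232 0.0897 0.21  ]
rfR [0.7455 0.0945 0.21  ]
rbL [0.3171 0.3021 0.222 ]
rbR [0.7437 0.3058 0.222 ]
footL [0.3268 0.1153 0.    ]
footR [0.7641 0.1166 0.    ]
top far-back [0.7338 0.3092 0.222 ]
top far-front [0.7477 0.0936 0.222 ]
top near-front [0.3152 0.0907 0.222 ]
top near-back [0.3047 0.3027 0.222 ]
```

View pics/s0c.png

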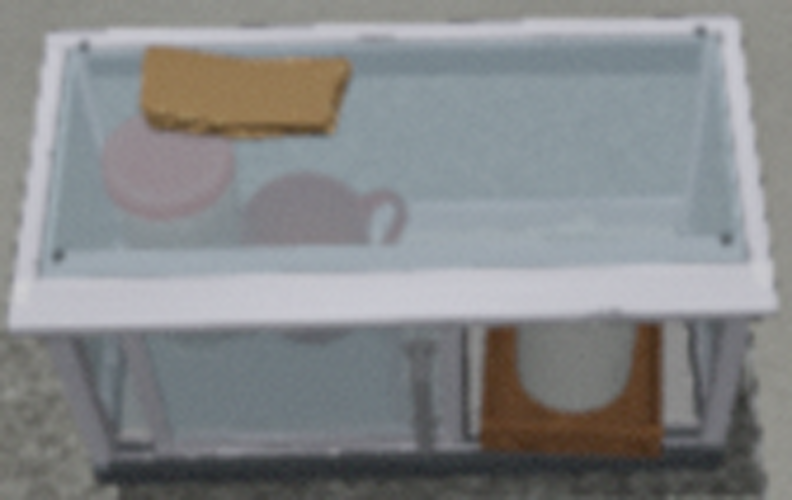

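The crop shows the handle as an upright bar at (425, 340–445), the tray front at (482–662, 430–455), the mug centred at about (577, 360), and the roof corners at (10, 330), (778, 314), (47, 35) and (740, 18).

```bash
cat > fit.py <<'E'
from h import *
from scipy.optimize import least_squares
d=np.load('pics/s0.png.npy',allow_pickle=True).item()
t=np.load('pics/t0.png.npy',allow_pickle=True).item()
k=168/792
C=lambda u,v:(155+u*k,90+v*k)
obs=[(d,-.126,.21,.21,C(9,331)),(d,-.126,-.21,.21,C(778,316)),(d,None,.21,.222,C(47,34)),(d,None,-.21,.222,C(740,17)),
(t,None,-.21,.222,(291*.64,202*.64)),(t,-.126,-.21,.222,(386*.64,223*.64)),(t,-.126,.21,.222,(293*.64,385*.64)),(t,None,.21,.222,(186*.64,353*.64)),
(d,-.108,.21,.0,C(100,482)),(d,-.108,-.21,.0,C(720,470))]
def W(p,P):
    c,s=np.cos(p[2]),np.sin(p[2]); P=np.array(P,float); return np.array([p[0]+c*P[0]-s*P[1],p[1]+s*P[0]+c*P[1],P[2]])
def f(p,o=obs): return np.concatenate([proj(a,W(p,(p[3] if x is None else x,y,z)))[0]-uv for a,x,y,z,uv in o])
if __name__=='__main__':
    for n in (8,10):
        r=least_squares(lambda p:f(p,obs[:n]),[.53,.22,np.pi/2,.09],loss='soft_l1');p=r.x
        print(p,p[2]-np.pi/2,f(p).round(1).reshape(-1,2).tolist())
    # handle: for door q at x=-.1085, z .062...134
    for q in (.15,.16,.172): print(q,[((proj(d,W(p,(-.1085,-.1655+q,z)))[0]-[155,90])/k).round() for z in(.062,.098,.134)])
    for x in(-.075-.03,-.075-.02,-.06): print(x,[((proj(d,W(p,(x,y,.06)))[0]-[155,90])/k).round() for y in(-.16,-.04)])
    np.save('p.npy',p)
E
python3 fit.py
```

```text
[0.5277453  0.21489708 1.58527184 0.09198673] 0.01447551280292636 [[0.3, -0.3], [-4.1, -0.1], [0.0, -1.0], [-2.9, 0.1], [0.2, -0.6], [-0.5, 2.4], [1.6, -0.7], [1.9, -3.2], [-2.3, 1.6], [-1.1, 1.6]]
[0.52937789 0.21687353 1.58749573 0.08990633] 0.016699399902261547 [[1.1, -0.8], [-3.5, -0.8], [0.5, -0.9], [-2.4, 0.0], [0.3, -0.9], [-1.0, 1.8], [1.5, -1.4], [2.3, -3.5], [-1.7, 1.2], [-0.6, 0.9]]
0.15 [array([425., 432.]), array([423., 402.]), array([421., 369.])]
0.16 [array([409., 433.]), array([407., 402.]), array([404., 370.])]
0.172 [array([391., 433.]), array([388., 402.]), array([385., 370.])]
-0.105 [array([650., 425.]), array([463., 428.])]
-0.095 [array([648., 411.]), array([463., 415.])]
-0.06 [array([645., 367.]), array([462., 370.])]
```

```bash
sed -i "s/W(p,(p\[3\] if x is None else x,y,z))/W(p,(p[3] if x is None else x,y*(p[4]\/.21 if z>.1 else 1),z))/; s/np.pi\/2,.09\]/np.pi\/2,.09,.213]/" fit.py; python3 fit.py
python3 - <<'E'
from fit import *
p=np.load('p.npy')
print('handle now',W(p,(-.1085,-.0155,.098)),'closed',W(p,(-.1085,-.1655,.098)),'opening',W(p,(-.09,-.097,.03)))
for u,v in((482,430),(662,430)): 
    w=ray(d,*C(u,v),.06)-[p[0],p[1],0]; c,s=np.cos(p[2]),np.sin(p[2]); print('tray corner case',c*w[0]+s*w[1],-s*w[0]+c*w[1])
print(R.from_rotvec(ctrl.get_state()['tool_rot']).as_matrix().round(3))
E
```

```text
[0.53059839 0.2160405  1.58979363 0.09180822 0.21610666] 0.01899729902933789 [[-0.7, -0.3], [-0.6, -0.8], [-1.3, -1.0], [-0.0, -0.4], [0.8, -2.3], [-0.0, 0.3], [1.2, 0.1], [1.2, -2.2], [-1.3, 1.6], [-0.1, 1.0]]
[0.53106962 0.21762167 1.58996531 0.09036694 0.21621148] 0.019168985440186193 [[-0.5, -0.8], [-0.4, -1.3], [-1.1, -1.0], [0.2, -0.5], [0.8, -2.4], [-0.4, 0.1], [0.7, -0.2], [1.3, -2.4], [-1.1, 1.1], [-0.0, 0.6]]
0.15 [array([428., 431.]), array([426., 401.]), array([424., 368.])]
0.16 [array([412., 432.]), array([410., 401.]), array([408., 368.])]
0.172 [array([394., 432.]), array([391., 401.]), array([388., 369.])]
-0.105 [array([652., 423.]), array([466., 427.])]
-0.095 [array([651., 410.]), array([466., 414.])]
-0.06 [array([647., 365.]), array([465., 369.])]
handle now [0.54864648 0.1094387  0.098     ] closed [0.69861892 0.11231388 0.098     ] opening [0.6297769  0.12949748 0.03      ]
tray corner case -0.10729538498100022 -0.05010322044542303
tray corner case -0.11044994500474258 -0.1657205635266499
[[-0.954  0.3   -0.   ]
 [ 0.3    0.954 -0.002]
 [-0.    -0.002 -1.   ]]
```

```bash
cat > go.py <<'E'
import sys
from fit import *
p=np.load('p.npy'); dl=p[2]-np.pi/2
def goal(cx,cy,z,lean): # case coords
    L=np.radians(lean); c,s=np.cos(L),np.sin(L)
    M=R.from_euler('z',dl).as_matrix()@np.array([[0,1,0],[c,0,s],[s,0,-c]],float)
    return W(p,(cx,cy,z)),M
def delta(w,M):
    s=ctrl.get_state(); m=R.from_rotvec(s['tool_rot']).as_matrix()
    sh=m.T@(np.array(w)-s['position'])/.3; tr=R.from_matrix(m.T@M).as_rotvec()/(np.pi/3)
    print('shift',sh.round(3),'turn',tr.round(3)); return sh,tr
def where():
    s=ctrl.get_state(); w=s['position']-[p[0],p[1],0]; c,sn=np.cos(p[2]),np.sin(p[2]); m=R.from_rotvec(s['tool_rot']).as_matrix()
    print('t',s['time'],'case',np.round([c*w[0]+sn*w[1],-sn*w[0]+c*w[1],w[2]],4),'z',m[:,2].round(3),'F',s['ft_force'].round(1),'q',s['joint_positions'].round(2),'g',round(s['grip_width'],2))
if __name__=='__main__':
    where(); a=[float(x) for x in sys.argv[1:]]
    if a: delta(*goal(*a))
E
python3 - <<'E'
from go import *
for n,u,v in(('orange',363,415),('yellow',455,432),('jug',430,508)): print(n,ray(d,u*.64,v*.64,.05).round(3))
print(goal(-.2,-.125,.047,52)); where()
s=ctrl.get_state(); m=R.from_rotvec(s['tool_rot']).as_matrix()
# two-leg: up & swing
for w,ang in(((.35,.5,.46),55),((.5,.35,.46),35),((.6,.1,.46),9),((.62,-.02,.42),1)):
    y=np.array([np.cos(np.radians(ang)),np.sin(np.radians(ang)),0]); z=np.array([0,0,-1.]); delta(w,np.c_[np.cross(y,z),y,z])
E
```

```text
orange [ 0.515 -0.15   0.05 ]
yellow [ 0.672 -0.181  0.05 ]
jug [ 0.626 -0.305  0.05 ]
(array([0.65988022, 0.02005439, 0.047     ]), array([[-0.01180088,  0.99981628, -0.01510444],
       [ 0.61554837,  0.01916781,  0.78786598],
       [ 0.78801075,  0.        , -0.61566148]]))
t 0.1 case [0.4083 0.3283 0.2216] z [-0.    -0.002 -1.   ] F [-0.5  0.3  0.2] q [-1.25  0.32 -0.07  1.45  0.02  1.37 -0.06] g 1.0
shift [-0.613 -0.226 -0.794] turn [-0.002  0.     0.292]
shift [-1.24  -0.553 -0.794] turn [-0.002  0.001  0.626]
shift [-1.808 -1.248 -0.792] turn [-1.000e-03  1.000e-03  1.059e+00]
shift [-1.991 -1.61  -0.658] turn [-1.000e-03  1.000e-03  1.192e+00]
```

Emit:
jog_arm(moves=[0, 0, -0.2, 0, 0, 0, -0.1, 0, 0, -0.4, 0, 0, 0, -0.1, 0, 0, -0.6, 0, 0, 0, -0.1, 0, 0, -0.75, 0, 0, 0, -0.1, 0, 0, -0.75, 0, 0, 0, -0.1, 0, 0, -0.75, 0, 0, 0, -0.1, 0, 0, -0.75, 0, 0, 0, -0.1, 0, 0, -0.75, 0, 0, 0, -0.1])

```text
time: 1.1
position: [0.195, 0.6198, 0.4461]
tool_rot: [-0.477, -3.105, 0.004]
ft_force: [0.2, 0.0, -0.2]
grip_width: 0.452
grip_force: 0.0
```

Emit:
jog_arm(moves=[-0.2, -0.08, 0, 0, 0, 0.1, -0.1, -0.4, -0.16, 0, 0, 0, 0.2, -0.1, -0.6, -0.26, 0, 0, 0, 0.3, -0.1, -0.8, -0.34, 0, 0, 0, 0.4, -0.1, -0.98, -0.44, 0, 0, 0, 0.5, -0.1, -0.98, -0.44, 0, 0, 0, 0.5, -0.1, -0.98, -0.44, 0, 0, 0, 0.5, -0.1, -0.98, -0.44, 0, 0, 0, 0.5, -0.1])

```text
time: 2.1
position: [0.4342, 0.4077, 0.4472]
tool_rot: [-1.258, -2.877, 0.0]
ft_force: [-0.1, 0.2, 0.3]
grip_width: 0.451
grip_force: 0.0
```

Run:
```python
from go import *
where()
for w,ang in(((.55,.2,.45),20),((.64,-.02,.42),1)):
    y=np.array([np.cos(np.radians(ang)),np.sin(np.radians(ang)),0]); z=np.array([0,0,-1.]); delta(w,np.c_[np.cross(y,z),y,z])
```

```text
t 2.1 case [0.1919 0.0932 0.4472] z [-0.001  0.    -1.   ] F [-0.1  0.2  0.3] q [-0.93  0.2   0.16  1.16 -0.03  1.78 -0.03] g 0.45
shift [-0.77  -0.187 -0.01 ] turn [-0.001 -0.001  0.379]
shift [-1.513 -0.464  0.089] turn [-0.001 -0.001  0.696]
```

Emit:
jog_arm(moves=[-0.2, -0.05, 0, 0, 0, 0.1, -0.1, -0.4, -0.1, 0, 0, 0, 0.2, -0.1, -0.6, -0.15, 0, 0, 0, 0.3, -0.1, -0.8, -0.2, 0, 0, 0, 0.4, -0.1, -1.0, -0.3, 0, 0, 0, 0.5, -0.1, -1.0, -0.3, 0, 0, 0, 0.6, -0.1, -1.0, -0.3, 0, 0, 0, 0.7, -0.1, -1.0, -0.3, 0, 0, 0, 0.7, -0.1])

```text
time: 3.1
position: [0.572, 0.126, 0.4473]
tool_rot: [-2.206, -2.236, 0.0]
ft_force: [0.2, -0.3, -0.2]
grip_width: 0.45
grip_force: 0.0
```

```bash
python3 go.py -.26 -.125 .36 52
```

```text
t 3.1 case [-0.0924 -0.0392  0.4473] z [-0.  0. -1.] F [ 0.2 -0.3 -0.2] q [-0.61  0.18  0.43  1.2  -0.08  1.78 -0.19] g 0.45
shift [-0.557  0.289  0.291] turn [ 0.002  0.866 -0.005]
```

Emit:
jog_arm(moves=[-0.18, 0.1, 0, 0, 0, 0, -0.1, -0.36, 0.2, 0.0, 0, 0.15, 0, -0.1, -0.55, 0.29, 0.05, 0, 0.3, 0, -0.1, -0.55, 0.29, 0.1, 0, 0.45, 0, -0.1, -0.55, 0.29, 0.2, 0, 0.6, 0, -0.1, -0.55, 0.29, 0.29, 0, 0.75, 0, -0.1, -0.55, 0.29, 0.29, 0, 0.86, 0, -0.1, -0.55, 0.29, 0.29, 0, 0.86, 0, -0.1])

```text
time: 4.1
position: [0.6607, -0.041, 0.3572]
tool_rot: [-1.675, -1.686, -0.806]
ft_force: [0.8, -0.5, 0.1]
grip_width: 0.451
grip_force: 0.0
```

```bash
python3 go.py -.17 -.125 .06 52; python3 go.py -.17 -.125 .15 52;python3 go.py -.125 -.125 .048 52
```

```text
t 4.1 case [-0.2611 -0.1246  0.3572] z [-0.01   0.784 -0.62 ] F [ 0.8 -0.5  0.1] q [ 0.15  0.55  0.44  1.2  -1.    1.92  0.47] g 0.45
shift [-0.589  0.003  0.853] turn [ 0.005  0.006 -0.01 ]
t 4.1 case [-0.2611 -0.1246  0.3572] z [-0.01   0.784 -0.62 ] F [ 0.8 -0.5  0.1] q [ 0.15  0.55  0.44  1.2  -1.    1.92  0.47] g 0.45
shift [-0.353  0.001  0.667] turn [ 0.005  0.006 -0.01 ]
t 4.1 case [-0.2611 -0.1246  0.3572] z [-0.01   0.784 -0.62 ] F [ 0.8 -0.5  0.1] q [ 0.15  0.55  0.44  1.2  -1.    1.92  0.47] g 0.45
shift [-0.527  0.001  0.995] turn [ 0.005  0.006 -0.01 ]
```

Emit:
jog_arm(moves=[-0.1, 0, 0.14, 0, 0, 0, -0.1, -0.2, 0, 0.28, 0, 0, 0, -0.1, -0.3, 0, 0.43, 0, 0, 0, -0.1, -0.4, 0, 0.57, 0, 0, 0, -0.1, -0.5, 0, 0.72, 0, 0, 0, -0.1, -0.59, 0, 0.85, 0, 0, 0, -0.1, -0.59, 0, 0.85, 0, 0, 0, -0.1, -0.59, 0, 0.85, 0, 0, 0, -0.1])

```text
time: 5.1
position: [0.6618, 0.05, 0.0664]
tool_rot: [-1.672, -1.695, -0.812]
ft_force: [0.3, -0.4, 0.6]
grip_width: 0.448
grip_force: 0.0
```

```bash
python3 go.py -.122 -.125 .048 52
python3 - <<'E'
from h import *
a=snap('side','s1.png');t=snap('top','t1.png')
A=cv2.imread('pics/s1.png')[80:230,150:330]; B=cv2.imread('pics/t1.png')[110:290,110:290]
cv2.imwrite('pics/c1.png',np.hstack([cv2.resize(A,(440,367),interpolation=2),cv2.resize(B,(360,367),interpolation=2)]))
E
```

```text
t 5.1 case [-0.1701 -0.1275  0.0664] z [-0.006  0.783 -0.622] F [ 0.3 -0.4  0.6] q [ 0.04  0.72  0.36  1.55 -1.05  1.51  0.8 ] g 0.45
shift [ 0.052 -0.01   0.163] turn [ 0.009  0.008 -0.001]
```

View pics/c1.png

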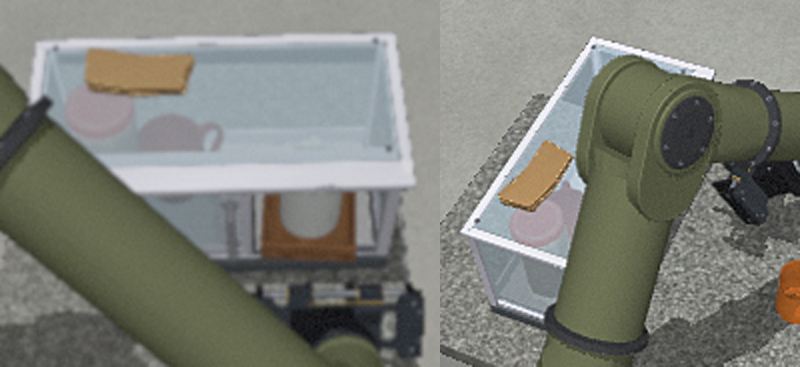

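Both views show the gripper in front of the opening with its wide side parallel to the front, at (260–425, 290–350). The tray and mug are undisturbed and the sleeves haven't been touched. Next I'll close in.

Emit:
jog_arm(moves=[0.01, 0, 0.03, 0, 0, 0, -0.1, 0.02, 0, 0.06, 0, 0, 0, -0.1, 0.03, 0, 0.09, 0, 0, 0, -0.1, 0.04, 0, 0.12, 0, 0, 0, -0.1, 0.047, 0, 0.15, 0, 0, 0, -0.1, 0.047, 0, 0.165, 0, 0, 0, -0.1, 0.047, 0, 0.165, 0, 0, 0, -0.1, 0.047, 0, 0.165, 0, 0, 0, -0.1])

```text
time: 6.2
position: [0.6599, 0.0967, 0.0438]
tool_rot: [-1.675, -1.69, -0.81]
ft_force: [-0.8, 0.3, 0.4]
grip_width: 0.45
grip_force: 0.0
```

```bash
python3 go.py -.090 -.127 .047 52;python3 go.py -.069 -.127 .047 52
```

```text
t 6.2 case [-0.1233 -0.1265  0.0438] z [-0.007  0.783 -0.621] F [-0.8  0.3  0.4] q [-0.01  0.72  0.34  1.6  -1.08  1.43  0.8 ] g 0.45
shift [0.078 0.001 0.08 ] turn [ 0.008  0.007 -0.006]
t 6.2 case [-0.1233 -0.1265  0.0438] z [-0.007  0.783 -0.621] F [-0.8  0.3  0.4] q [-0.01  0.72  0.34  1.6  -1.08  1.43  0.8 ] g 0.45
shift [ 0.121 -0.     0.135] turn [ 0.008  0.007 -0.006]
```

Emit:
jog_arm(moves=[0.012, 0, 0.006, 0, 0, 0, -0.1, 0.022, 0, 0.017, 0, 0, 0, -0.1, 0.031, 0, 0.028, 0, 0, 0, -0.1, 0.04, 0, 0.039, 0, 0, 0, -0.1, 0.05, 0, 0.05, 0, 0, 0, -0.1, 0.06, 0, 0.06, 0, 0, 0, -0.1, 0.07, 0, 0.07, 0, 0, 0, -0.1, 0.078, 0, 0.08, 0, 0, 0, -0.1])

```text
time: 7.2
position: [0.6587, 0.1313, 0.0467]
tool_rot: [-1.673, -1.69, -0.808]
ft_force: [-0.2, -2.2, -3.0]
grip_width: 0.449
grip_force: 1.2
```

```bash
python3 go.py -.075 -.127 .047 52;python3 go.py -.069 -.127 .047 52
```

```text
t 7.2 case [-0.0888 -0.126   0.0467] z [-0.009  0.784 -0.621] F [-0.2 -2.2 -3. ] q [-0.05  0.7   0.32  1.62 -1.1   1.4   0.78] g 0.45
shift [0.029 0.003 0.035] turn [ 0.006  0.007 -0.006]
t 7.2 case [-0.0888 -0.126   0.0467] z [-0.009  0.784 -0.621] F [-0.2 -2.2 -3. ] q [-0.05  0.7   0.32  1.62 -1.1   1.4   0.78] g 0.45
shift [0.042 0.003 0.051] turn [ 0.006  0.007 -0.006]
```

Emit:
jog_arm(moves=[0.004, 0, 0.005, 0, 0, 0, -0.1, 0.008, 0, 0.01, 0, 0, 0, -0.1, 0.012, 0, 0.015, 0, 0, 0, -0.1, 0.016, 0, 0.02, 0, 0, 0, -0.1, 0.02, 0, 0.025, 0, 0, 0, -0.1, 0.024, 0, 0.03, 0, 0, 0, -0.1, 0.028, 0, 0.035, 0, 0, 0, -0.1, 0.028, 0, 0.035, 0, 0, 0, -0.1])

```text
time: 8.2
position: [0.6592, 0.1446, 0.0475]
tool_rot: [-1.673, -1.69, -0.81]
ft_force: [-0.4, -2.1, -1.6]
grip_width: 0.443
grip_force: 0.9
```

```bash
python3 go.py -.069 -.127 .047 52
```

```text
t 8.2 case [-0.0755 -0.1267  0.0475] z [-0.008  0.784 -0.621] F [-0.4 -2.1 -1.6] q [-0.06  0.7   0.32  1.63 -1.11  1.38  0.77] g 0.44
shift [0.012 0.001 0.018] turn [ 0.007  0.006 -0.005]
```

Now I'll creep forward in 2–4 mm steps until the force rises.

Emit:
jog_arm(moves=[0.003, 0, 0.003, 0, 0, 0, -0.1, 0.005, 0, 0.006, 0, 0, 0, -0.1, 0.007, 0, 0.009, 0, 0, 0, -0.1, 0.009, 0, 0.012, 0, 0, 0, -0.1, 0.011, 0, 0.014, 0, 0, 0, -0.1, 0.012, 0, 0.016, 0, 0, 0, -0.1, 0.012, 0, 0.016, 0, 0, 0, -0.1, 0.012, 0, 0.016, 0, 0, 0, -0.1])

```text
time: 9.2
position: [0.6594, 0.1477, 0.0471]
tool_rot: [-1.677, -1.691, -0.809]
ft_force: [-1.1, -7.4, 2.2]
grip_width: 0.449
grip_force: 3.9
```

Emit:
jog_arm(moves=[0.001, 0, 0.001, 0, 0, 0, -0.1, 0.002, 0, 0.003, 0, 0, 0, -0.1, 0.003, 0, 0.004, 0, 0, 0, -0.1, 0.004, 0, 0.005, 0, 0, 0, -0.1, 0.005, 0, 0.006, 0, 0, 0, -0.1, 0.006, 0, 0.007, 0, 0, 0, -0.1, 0.006, 0, 0.008, 0, 0, 0, -0.1, 0.006, 0, 0.008, 0, 0, 0, -0.1])

```text
time: 10.2
position: [0.6595, 0.1479, 0.047]
tool_rot: [-1.681, -1.691, -0.808]
ft_force: [-2.7, -14.2, 4.0]
grip_width: 0.447
grip_force: 6.8
```

```bash
python3 go.py -.069 -.127 .047 52
```

```text
t 10.2 case [-0.0721 -0.127   0.047 ] z [-0.004  0.781 -0.625] F [ -2.7 -14.2   4. ] q [-0.07  0.69  0.32  1.63 -1.11  1.37  0.76] g 0.45
shift [ 0.007 -0.     0.008] turn [ 0.01   0.011 -0.008]
```

Run:
```python
from fit import *
p=np.load('p.npy')
a=snap('side','s2.png')
A=a['pixels'][:,:,::-1][120:210,225:325]
k=7
A=cv2.resize(A,(700,630-30),interpolation=2)
cv2.imwrite('pics/c2.png',A)
for x in(-.062,-.058,-.066):
  print(x,[((proj(a,W(p,(x,y,.06)))[0]-[225,120])*[7,600/90]).round() for y in(-.168,-.108,-.048)])
```

```text
-0.062 [array([490., 319.]), array([354., 322.]), array([218., 325.])]
-0.058 [array([489., 312.]), array([354., 315.]), array([218., 318.])]
-0.066 [array([490., 327.]), array([355., 330.]), array([219., 333.])]
```

View pics/c2.png

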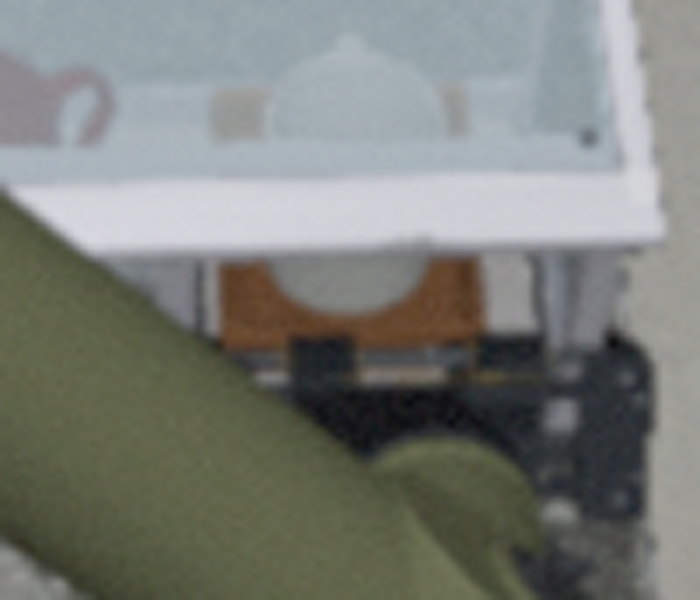

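The tray's front now sits at rows 315–348, where the model puts it when home, and its rear edge is at the back rail around row 88. The mug is upright and the left finger is touching near the tray's middle. The force rose steeply to 14 N, so the tray is against the rail. Retreating.

Emit:
jog_arm(moves=[-0.02, 0, -0.03, 0, 0, 0, -0.1, -0.05, 0, -0.06, 0, 0, 0, -0.1, -0.08, 0, -0.1, 0, 0, 0, -0.1, -0.12, 0, -0.15, 0, 0, 0, -0.1, -0.16, 0, -0.21, 0, 0, 0, -1, -0.16, 0, -0.25, 0, 0, 0, -1, -0.16, 0, -0.28, 0, 0, 0, -1, -0.16, 0, -0.28, 0, 0, 0, -1])

```text
time: 11.25
position: [0.6606, 0.057, 0.0625]
tool_rot: [-1.675, -1.691, -0.811]
ft_force: [0.3, -0.1, -0.4]
grip_width: 0.078
grip_force: 0.0
```

```bash
python3 go.py -.17 .03 .11 42
python3 - <<'E'
from fit import *
p=np.load('p.npy')
a=snap('side','s3.png')
A=a['pixels'][:,:,::-1][120:210,195:325]
A=cv2.resize(A,(780,540),interpolation=2)
cv2.imwrite('pics/c3.png',A)
for x in(-.062,-.066): print(x,[((proj(a,W(p,(x,y,.06)))[0]-[195,120])*6).round() for y in(-.168,-.108,-.048)])
for q in(.15,.16,.17): print(q,[((proj(a,W(p,(-.1085,-.1655+q,z)))[0]-[195,120])*6).round() for z in(.065,.1,.13)])
E
```

```text
t 11.25 case [-0.1631 -0.1264  0.0625] z [-0.006  0.784 -0.621] F [ 0.3 -0.1 -0.4] q [ 0.04  0.72  0.36  1.56 -1.06  1.5   0.8 ] g 0.08
shift [ 0.107 -0.521 -0.121] turn [ 0.008 -0.16  -0.006]
-0.062 [array([600., 288.]), array([484., 290.]), array([367., 293.])]
-0.066 [array([600., 294.]), array([484., 297.]), array([367., 299.])]
0.15 [array([305., 366.]), array([302., 328.]), array([300., 293.])]
0.16 [array([285., 366.]), array([282., 328.]), array([279., 294.])]
0.17 [array([265., 367.]), array([261., 329.]), array([258., 294.])]
```

View pics/c3.png

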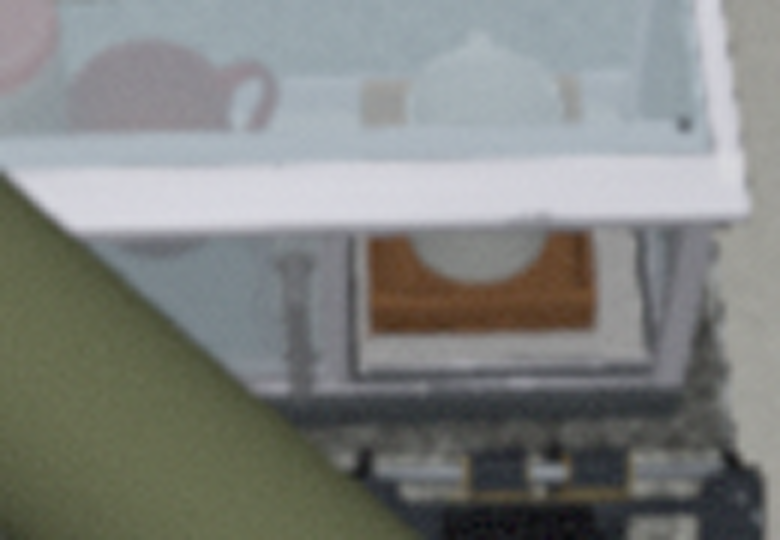

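The tray is home and square: its front top edge runs level at row 293, with the bottom at 330. The mug is upright. The handle at (298, 255–390) means the door is about 0.152 open. I'll move the shut fingers to the robot's side of the handle.

Emit:
jog_arm(moves=[0.01, -0.06, -0.03, 0, -0.02, 0, -1, 0.02, -0.13, -0.06, 0, -0.04, 0, -1, 0.04, -0.2, -0.09, 0, -0.06, 0, -1, 0.06, -0.28, -0.12, 0, -0.08, 0, -1, 0.08, -0.36, -0.12, 0, -0.1, 0, -1, 0.1, -0.44, -0.12, 0, -0.13, 0, -1, 0.1, -0.51, -0.12, 0, -0.16, 0, -1, 0.1, -0.51, -0.12, 0, -0.16, 0, -1])

```text
time: 12.3
position: [0.5063, 0.0479, 0.1082]
tool_rot: [-1.782, -1.802, -0.686]
ft_force: [0.0, 0.2, 0.7]
grip_width: 0.005
grip_force: 0.0
```

```bash
python3 go.py -.106 .025 .09 42
```

```text
t 12.3 case [-0.1692  0.028   0.1082] z [-0.007  0.67  -0.742] F [0.  0.2 0.7] q [-0.08  0.33  0.46  1.94 -0.83  1.36  0.77] g 0.01
shift [0.116 0.008 0.186] turn [ 0.006 -0.001 -0.005]
```

Emit:
jog_arm(moves=[0.02, 0, 0.03, 0, 0, 0, -1, 0.04, 0, 0.06, 0, 0, 0, -1, 0.06, 0, 0.09, 0, 0, 0, -1, 0.08, 0, 0.12, 0, 0, 0, -1, 0.1, 0, 0.15, 0, 0, 0, -1, 0.116, 0, 0.18, 0, 0, 0, -1, 0.116, 0, 0.185, 0, 0, 0, -1, 0.116, 0, 0.185, 0, 0, 0, -1])

```text
time: 13.3
position: [0.5066, 0.1092, 0.0894]
tool_rot: [-1.785, -1.801, -0.685]
ft_force: [-0.7, 1.1, 0.5]
grip_width: 0.008
grip_force: 0.0
```

```bash
python3 go.py -.106 .0 .09 42;python3 - <<'E'
from h import *
a=snap('side','s4.png')
A=a['pixels'][:,:,::-1][120:220,165:295]
cv2.imwrite('pics/c4.png',cv2.resize(A,(780,600),interpolation=2))
E
```

```text
t 13.3 case [-0.1079  0.0265  0.0894] z [-0.006  0.669 -0.743] F [-0.7  1.1  0.5] q [-0.15  0.31  0.41  1.99 -0.88  1.26  0.72] g 0.01
shift [0.007 0.088 0.003] turn [ 0.006  0.    -0.007]
```

View pics/c4.png

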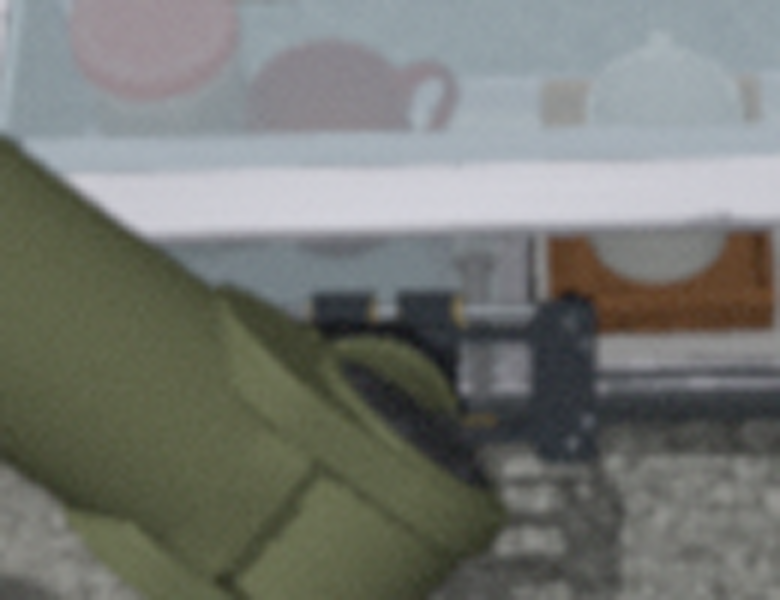

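The shut fingers are on the robot's side of the handle, at (340–450, 310), and the handle stands to their right at (475, 260–400), not yet touched. Now I'll push gently along the track.

Emit:
jog_arm(moves=[0, 0.015, 0, 0, 0, 0, -1, 0, 0.03, 0, 0, 0, 0, -1, 0, 0.045, 0, 0, 0, 0, -1, 0, 0.06, 0, 0, 0, 0, -1, 0, 0.075, 0, 0, 0, 0, -1, 0, 0.09, 0, 0, 0, 0, -1, 0, 0.105, 0, 0, 0, 0, -1, 0, 0.12, 0, 0, 0, 0, -1])

```text
time: 14.35
position: [0.5425, 0.11, 0.0894]
tool_rot: [-1.784, -1.801, -0.684]
ft_force: [-1.9, 0.9, 0.7]
grip_width: 0.005
grip_force: 0.9
```

```bash
python3 go.py -.106 -.1 .09 42
```

```text
t 14.35 case [-0.1078 -0.0094  0.0894] z [-0.007  0.669 -0.743] F [-1.9  0.9  0.7] q [-0.15  0.38  0.4   1.91 -0.9   1.28  0.71] g 0.0
shift [0.008 0.302 0.004] turn [ 0.005 -0.    -0.007]
```

Emit:
jog_arm(moves=[0, 0.025, 0, 0, 0, 0, -1, 0, 0.06, 0, 0, 0, 0, -1, 0, 0.1, 0, 0, 0, 0, -1, 0, 0.14, 0, 0, 0, 0, -1, 0.003, 0.18, 0.002, 0, 0, 0, -1, 0.003, 0.22, 0.002, 0, 0, 0, -1, 0.003, 0.26, 0.002, 0, 0, 0, -1, 0.003, 0.29, 0.002, 0, 0, 0, -1])

```text
time: 15.35
position: [0.6304, 0.1115, 0.0895]
tool_rot: [-1.785, -1.802, -0.685]
ft_force: [-2.3, -0.2, 1.0]
grip_width: 0.003
grip_force: 1.0
```

```bash
python3 go.py -.106 -.13 .09 42
```

```text
t 15.35 case [-0.108  -0.0973  0.0895] z [-0.006  0.669 -0.743] F [-2.3 -0.2  1. ] q [-0.13  0.53  0.39  1.69 -0.94  1.34  0.65] g 0.0
shift [0.007 0.109 0.004] turn [ 0.006  0.    -0.007]
```

Emit:
jog_arm(moves=[0, 0.018, 0, 0, 0, 0, -1, 0, 0.036, 0, 0, 0, 0, -1, 0, 0.054, 0, 0, 0, 0, -1, 0, 0.072, 0, 0, 0, 0, -1, 0.003, 0.09, 0.002, 0, 0, 0, -1, 0.003, 0.105, 0.002, 0, 0, 0, -1, 0.003, 0.115, 0.002, 0, 0, 0, -1, 0.003, 0.12, 0.002, 0, 0, 0, -1])

```text
time: 16.35
position: [0.6658, 0.1127, 0.0898]
tool_rot: [-1.785, -1.802, -0.685]
ft_force: [-2.0, -1.3, -0.1]
grip_width: 0.007
grip_force: 1.0
```

Emit:
jog_arm(moves=[0, 0.004, 0, 0, 0, 0, -1, 0, 0.008, 0, 0, 0, 0, -1, 0, 0.012, 0, 0, 0, 0, -1, 0, 0.016, 0, 0, 0, 0, -1, 0, 0.02, 0, 0, 0, 0, -1, 0, 0.024, 0, 0, 0, 0, -1, 0, 0.028, 0, 0, 0, 0, -1, 0, 0.028, 0, 0, 0, 0, -1])

```text
time: 17.35
position: [0.6739, 0.1131, 0.0898]
tool_rot: [-1.784, -1.801, -0.685]
ft_force: [-2.4, -2.4, -0.1]
grip_width: 0.007
grip_force: 1.5
```

```bash
python3 go.py -.106 -.1445 .09 42
```

```text
t 17.35 case [-0.1072 -0.1408  0.0898] z [-0.007  0.669 -0.743] F [-2.4 -2.4 -0.1] q [-0.12  0.61  0.38  1.57 -0.95  1.36  0.61] g 0.01
shift [0.004 0.012 0.002] turn [ 0.006 -0.    -0.007]
```

Emit:
jog_arm(moves=[0, 0.004, 0, 0, 0, 0, -1, 0, 0.008, 0, 0, 0, 0, -1, 0, 0.012, 0, 0, 0, 0, -1, 0, 0.016, 0, 0, 0, 0, -1, 0, 0.02, 0, 0, 0, 0, -1, 0, 0.024, 0, 0, 0, 0, -1, 0, 0.028, 0, 0, 0, 0, -1, 0, 0.028, 0, 0, 0, 0, -1])

```text
time: 18.35
position: [0.6785, 0.1132, 0.0898]
tool_rot: [-1.779, -1.8, -0.678]
ft_force: [-12.9, -4.1, 4.6]
grip_width: 0.006
grip_force: 6.6
```

Emit:
jog_arm(moves=[-0.002, 0.003, 0, 0, 0, 0, -1, -0.002, 0.006, 0, 0, 0, 0, -1, -0.002, 0.008, 0, 0, 0, 0, -1, -0.002, 0.01, 0, 0, 0, 0, -1, -0.002, 0.012, 0, 0, 0, 0, -1, -0.002, 0.014, 0, 0, 0, 0, -1, -0.002, 0.016, 0, 0, 0, 0, -1, -0.002, 0.016, 0, 0, 0, 0, -1])

```text
time: 19.35
position: [0.684, 0.1134, 0.0896]
tool_rot: [-1.779, -1.8, -0.679]
ft_force: [-11.8, -4.0, 6.1]
grip_width: 0.009
grip_force: 6.7
```

Emit:
jog_arm(moves=[0, 0.002, 0, 0, 0, 0, -1, 0, 0.004, 0, 0, 0, 0, -1, 0, 0.006, 0, 0, 0, 0, -1, 0, 0.008, 0, 0, 0, 0, -1, 0, 0.01, 0, 0, 0, 0, -1, 0, 0.012, 0, 0, 0, 0, -1, 0, 0.014, 0, 0, 0, 0, -1, 0, 0.014, 0, 0, 0, 0, -1])

```text
time: 20.35
position: [0.6841, 0.1133, 0.0896]
tool_rot: [-1.773, -1.798, -0.672]
ft_force: [-22.1, -7.3, 10.7]
grip_width: 0.006
grip_force: 11.7
```

Emit:
jog_arm(moves=[0, 0.001, 0, 0, 0, 0, -1, 0, 0.002, 0, 0, 0, 0, -1, 0, 0.003, 0, 0, 0, 0, -1, 0, 0.004, 0, 0, 0, 0, -1, 0, 0.005, 0, 0, 0, 0, -1, 0, 0.006, 0, 0, 0, 0, -1, 0, 0.007, 0, 0, 0, 0, -1, 0, 0.007, 0, 0, 0, 0, -1])

```text
time: 21.35
position: [0.6841, 0.1133, 0.0896]
tool_rot: [-1.77, -1.797, -0.668]
ft_force: [-29.0, -8.4, 12.3]
grip_width: 0.004
grip_force: 14.5
```

It stopped hard at x = 0.684 m, about 10 mm past where the force began to rise, so the door looks to be at its stop. I'll back off and check.

Emit:
jog_arm(moves=[0, -0.02, 0, 0, 0, 0, -1, 0, -0.05, 0, 0, 0, 0, -1, 0, -0.09, 0, 0, 0, 0, -1, -0.02, -0.1, -0.04, 0, 0, 0, -1, -0.06, -0.1, -0.1, 0, 0, 0, -1, -0.12, -0.1, -0.18, 0, 0, 0, -1, -0.18, -0.1, -0.26, 0, 0, 0, -1, -0.22, -0.1, -0.34, 0, 0, 0, -1])

```text
time: 22.35
position: [0.6649, -0.0085, 0.1212]
tool_rot: [-1.789, -1.801, -0.685]
ft_force: [-0.1, 0.3, -0.2]
grip_width: 0.002
grip_force: 0.0
```

Emit:
jog_arm(moves=[0, -0.1, -0.1, 0, 0, 0, -1, 0, -0.2, -0.2, 0, 0, 0, -1, 0, -0.3, -0.3, 0, 0, 0, -1, 0, -0.4, -0.4, 0, 0, 0, -1, 0, -0.4, -0.4, 0, 0, 0, -1, 0, -0.4, -0.4, 0, 0, 0, -1, 0, -0.4, -0.4, 0, 0, 0, -1, 0, -0.4, -0.4, 0, 0, 0, -1])

```text
time: 23.35
position: [0.5455, -0.0853, 0.2094]
tool_rot: [-1.783, -1.802, -0.684]
ft_force: [0.5, 0.7, -0.1]
grip_width: 0.006
grip_force: 0.0
```

```bash
python3 go.py
python3 - <<'E'
from fit import *
p=np.load('p.npy')
a=snap('side','s5.png')
A=a['pixels'][:,:,::-1][115:215,195:325]
cv2.imwrite('pics/c5.png',cv2.resize(A,(780,600),interpolation=2))
for q in(0,.01): print(q,[((proj(a,W(p,(-.1085,-.1655+q,z)))[0]-[195,115])*6).round() for z in(.065,.1,.13)])
E
```

```text
t 23.35 case [-0.3031 -0.0086  0.2094] z [-0.008  0.669 -0.743] F [ 0.5  0.7 -0.1] q [ 0.09  0.4   0.52  1.62 -0.77  1.67  0.76] g 0.01
0 [array([603., 389.]), array([609., 351.]), array([614., 316.])]
0.01 [array([583., 389.]), array([588., 351.]), array([593., 317.])]
```

View pics/c5.png

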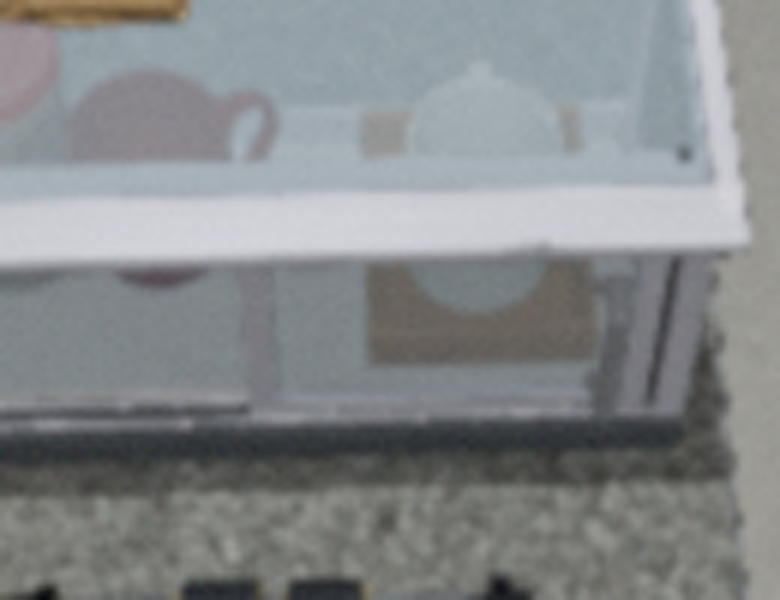

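The handle at (612, 280–410) matches the shut position (the model gives 609, against 588 at 10 mm open). The door has stayed there after release, its edge meeting the post at 650. The tray and mug are unchanged and the robot is clear, so I'm handing in.

```bash
python3 -c "
from bench import ctrl
print(ctrl.close_job())"
```

```text
the job is handed in; nothing more can be done
None
```

I handed the job in at about 23 s, and the hand-in returned no verdict. In the last pictures the tray is square against the rear rail with the mug upright, and the door is shut and stayed shut after release. The highest force read at the wrist was about 33 N, and the robot never went near the jug or touched the sleeves.

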